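Dock the coffee grinder and set its grind dial

TASK

Stand the cordless coffee grinder upright in the recess of its black charging dock, any way round, setting it down gently without dropping it, and let go of it. Then turn the dial on its top until the dial's white pointer lines up with the orange mark, and let go, leaving the grinder standing in the dock. Do not shift the other kitchen things.

Things in the scene. Friction and masses are not known exactly. Their poses are not given: they have to be found in the camera images.
- grinder: Loose coffee grinder, about 0.55 kg: square upright aluminium body 58 x 58 mm, 120 mm tall, with a copper band, a white top and a black dial that stands 29 mm above it (149 mm overall). Origin: centre of its underside; z up, x and y square to its sides. The orange mark is on the white top, at its +x edge. Carry it by its sides near the top.
- dial_knob (a joint): Angle (rad) of the dial on the grinder's top, counter-clockwise from above positive. 0: the white pointer is at the orange mark. It starts clockwise of the mark (negative), turns between stops at -1.9 and 1.9, and stays where it is left.
- dial_grip (a point): Grip point on the dial's axis, 146 mm above the grinder's underside. The dial is a black disc 40 mm across, 5 mm thick, with a grip bar 40 mm long, 14 mm wide and 24 mm tall across it; the bar's top is 3 mm above this point, the disc 21 mm below. x: along the bar to its white pointer end; z up.
- dock: Fixed black charging dock, 100 x 100 mm, 22 mm tall. Open square recess in its top, 72 x 72 mm and 12 mm deep, with two brass contacts on its floor; the grinder has 7 mm to spare on each side. Origin: centre of the underside; x and y square to the sides.
- dock_in (a point): Centre of the floor of the dock's recess, 10 mm above the counter; same axes as the dock.
- bowl: Bystander: white bowl, 84 mm across, 50 mm tall. Origin: centre of its underside.
- mug: Bystander: blue mug, 76 mm across, 90 mm tall. Origin: centre of its underside.
- spice_jar: Bystander: spice jar with red cap, 46 mm across, 85 mm tall. Origin: centre of its underside.
- tea_tin: Bystander: aluminium tin with copper lid and black knob, 82 mm across, 91 mm tall. Origin: centre of its underside.
- spatula: Bystander: wooden spatula lying flat, 260 mm long. Origin: under its middle; x along it.
- can: Bystander: green labelled can, 66 mm across, 100 mm tall. Origin: centre of its underside.
There are look-alikes about, which are no part of the job. Several things look just like the dock: the one meant starts farthest to the robot's left.

How it is judged:
By the outcome, as a careful person would: the job done as asked, in the order asked, and still so for the second after the job is handed in, with the robot touching nothing.
It also fails if it takes over 48 s, if anything falls off the work surface, if the arm or the gripper's body presses on something with over 40 N, if the wrist force passes 120 N, or if a joint passes its speed limit or range.

ROBOT

A 6-joint arm with a two-finger parallel gripper is mounted at the origin on the work surface. World frame = base frame: x ahead of the robot, y to its left, z up, the work surface at z = 0. Lengths are in m, angles in rad, forces in N, time in s.
With the tool pointing down it reaches from about 0.25 to 0.725 m from the base axis. Payload 4 kg.
Tool frame: the origin (TCP) lies at the very end of the fingers, on their centre line; the grasp point (between the pads) lies 19 mm behind it; z points along the fingers, y is the line along which they close (so a half turn about z gives the same grasp; the last joint's range is limited). The gripper opens to 85 mm and grips with 20 to 120 N. Pads are 22 mm wide; open, the fingers measure 114 mm over their backs; the gripper's body (76 mm by 85 mm) begins 54 mm behind the grasp point. The pads swing forward as they close: fully open they stand 13 mm farther back than shut.
Start: joints at [-1.323, 0.241, 0.005, 1.335, 0, 1.571], TCP at [0.123, -0.485, 0.231] pointing down, gripper open.
Joint ranges: [-2.72, 2.72], [-1.05, 1.87], [-1.09, 1.28], [-1.99, 2.15], [-1.42, 1.44], [-3.14, 3.14]. Speed limits (rad/s): [2.79, 2.79, 3.14, 3.14, 3.14, 3.14].

INTERFACE

Orientations are given as a unit quaternion [x, y, z, w].
In Python, from workcell import * gives the robot as it stands. The module is installed in compiled form; this text tells all that it offers.
- The arm moves only by the tool send_rows, never from a script. Its argument "steps" is text: rows parted by semicolons, each of 7 numbers parted by spaces: the opening, from -1 (shut) to 1 (fully open), then the shift along the world's x, y, z in m, then the turn, a rotation vector about the world's x, y, z in rad. A call has exactly 5 rows; each row shifts and turns the commanded pose from where the row before left it; what a row does not reach is not made up. A row lasts 1/12 s, in which the tool goes at most 41.7 mm and 7.16 degrees, less where a joint would pass 70% of its speed; a pose out of reach is approached as far as the arm can. A call is refused whole if a number of a shift passes 0.0417 or a number of a turn 0.125, either way. A call with a gripper value outside its range is refused whole. The fingers move at their own pace and stop on an object; the grip force is fixed at half the most. Time passes only in rows, so rows that do not move let the fingers close, or fill a call up. It gives the time, the measured TCP pose, the force, the opening and the grip force at its end, in the units of the state.
- get_obs(): the state, without advancing time (a new reading comes with each control period).
- camera(name): name is "side" or "top"; returns a dict with "frame" (480x640x3 uint8, red, green, blue), "range_z" (480x640 float32, m along the optical axis (not along the pixel's ray), 0 where there is no reading), "camera_matrix" (3x3 intrinsics, pixels), "extrinsics" (4x4, takes a point from world to camera coordinates). Camera axes: x right, y down, z forward; pixel columns grow to the right and rows downward; lengths in m; the calibration is good to about 2 mm. A picture is of the moment at which its call begins.
- job_done(): hands the job in; it is judged then, once.
The state is a dict: "clock": time; "joint_pos": joint angles; "joint_vel": joint speeds; "tau": joint torques, N m; "eef_pos": TCP position; "tool_rot": TCP orientation; "ft_force": force on the tool from outside, world axes, zero at the start; "ft_torque": the same for the moment, N m; "grip_width": finger opening in m; "grasp_force": force on a finger pad.
Only numpy, scipy, OpenCV 4.12 (cv2) and the standard library are available. Lean on these libraries where they do the work, as an engineer would, in place of code of your own. Each camera call takes 0.05 s, during which the arm holds its last target. There are 200 camera calls.

## Working session

There is one attempt and no reset: what is moved stays moved. The work goes in short steps, Python scripts to look and compute and a tool call to move; the robot and the scene stay as the last step left them, time stands still between calls to the robot, and variables do not carry over. Pictures are saved under pics/ and viewed, at most 10 in all, crops included, and the job is handed in when it is done.

Besides the shell and the picture viewer there is one more tool, called as a command line: name --argument value ..., lists and objects as JSON in quotes. send_rows: Moves the arm, as the interface text tells. Its arguments: {"type":"object","properties":{"steps":{"type":"string"}},"required":["steps"]}

```bash
mkdir -p pics; cat > h.py <<'E'
from workcell import *
import numpy as np, cv2
def grab(n):
    c=camera(n); return c
def save(c,name,crop=None,s=1):
    f=cv2.cvtColor(c["frame"],cv2.COLOR_RGB2BGR)
    if crop: u0,v0,u1,v1=crop; f=f[v0:v1,u0:u1]
    f=cv2.resize(f,None,fx=s,fy=s,interpolation=cv2.INTER_CUBIC); cv2.imwrite("pics/"+name,f)
def ray(c,uv,z):
    K=c["camera_matrix"];T=c["extrinsics"];R=T[:3,:3];o=-R.T@T[:3,3]
    uv=np.atleast_2d(np.asarray(uv,float)); d=np.c_[uv,np.ones(len(uv))]@np.linalg.inv(K).T@R
    return o+d*((z-o[2])/d[:,2])[:,None]
def cloud(c):
    K=c["camera_matrix"];T=c["extrinsics"];v,u=np.mgrid[:480,:640]
    Z=c["range_z"];p=np.stack([u,v,np.ones_like(u)],-1)@np.linalg.inv(K).T*Z[...,None]
    return (p-T[:3,3])@T[:3,:3]
def proj(c,P):
    q=np.atleast_2d(P)@c["extrinsics"][:3,:3].T+c["extrinsics"][:3,3];q=q@c["camera_matrix"].T;return q[:,:2]/q[:,2:]
E
python3 - <<'E'
from h import *
t=grab("top");s=grab("side")
f=np.hstack([t["frame"],s["frame"]])
save(t,"t0.png",None,1.25);save(s,"s0.png",None,1.25)
for c in(t,s): print(c["camera_matrix"].round(1).tolist(),(-c["extrinsics"][:3,:3].T@c["extrinsics"][:3,3]).round(3),c["extrinsics"][:3,:3].round(2).tolist())
o=get_obs();print({k:np.round(v,3).tolist() for k,v in o.items()})
E
```

```text
[[624.5, 0.0, 311.6], [0.0, 624.5, 237.5], [0.0, 0.0, 1.0]] [ 0.37  -0.098  1.497] [[-0.0, -1.0, 0.01], [-0.99, -0.0, -0.15], [0.15, -0.01, -0.99]]
[[545.7, 0.0, 314.6], [0.0, 545.7, 240.3], [0.0, 0.0, 1.0]] [0.25  0.699 0.923] [[-0.92, -0.38, 0.02], [-0.27, 0.61, -0.74], [0.27, -0.69, -0.67]]
{'clock': 0.1, 'joint_pos': [-1.323, 0.241, 0.004, 1.335, -0.0, 1.571], 'joint_vel': [-0.0, -0.002, 0.002, -0.001, 0.001, 0.001], 'tau': [0.0, -37.314, 25.301, 0.011, -0.0, -0.0], 'eef_pos': [0.123, -0.484, 0.231], 'tool_rot': [0.992, 0.124, -0.0, -0.001], 'ft_force': [-0.131, 0.573, 0.507], 'ft_torque': [-0.016, 0.046, -0.058], 'grasp_force': 0.0, 'grip_width': 0.085}
```

View pics/t0.png

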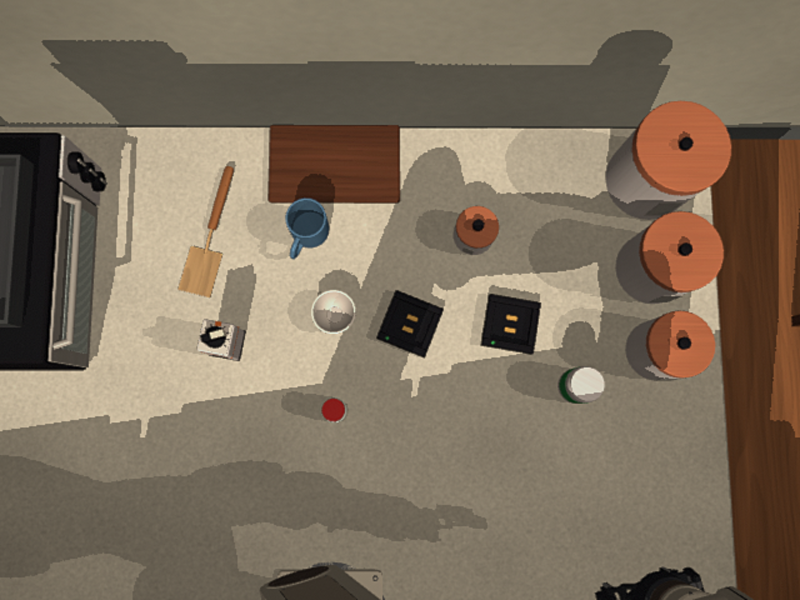

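View pics/s0.png

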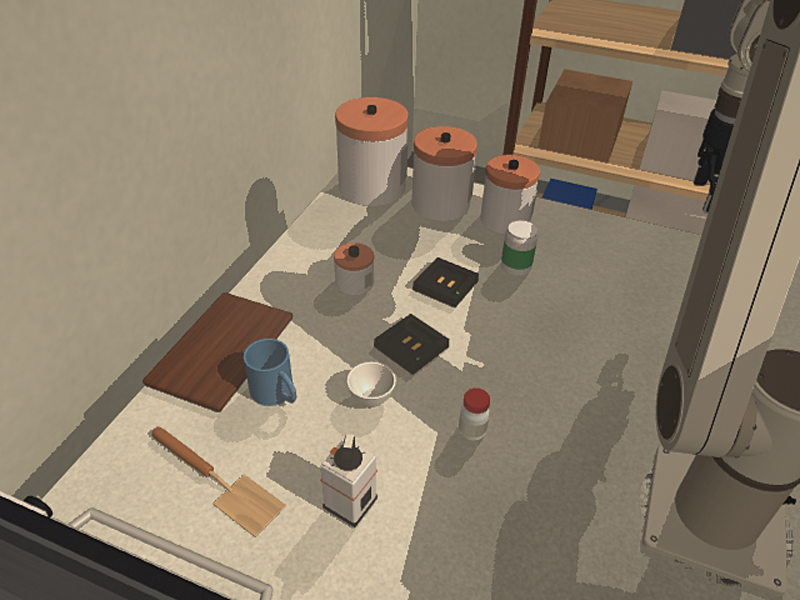

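Top view (800-px picture): the grinder stands at (220,338). There are two look-alike docks, at (410,322) and (510,323). Image left is the robot's left (+y), so the dock meant is the one at (410,322). I'll measure both and confirm with a crop.

```bash
python3 - <<'E'
from h import *
t=grab("top");s=grab("side")
a=cv2.resize(t["frame"][220:300,140:240],(600,480),interpolation=cv2.INTER_CUBIC)
b=cv2.resize(t["frame"][220:300,290:440],(900,480),interpolation=cv2.INTER_CUBIC)
im=cv2.resize(np.hstack([a,b]),None,fx=.53,fy=.53,interpolation=cv2.INTER_AREA)
d=cv2.resize(s["frame"][340:430,240:320],(320,360),interpolation=cv2.INTER_CUBIC)
w=np.zeros((360,im.shape[1],3),np.uint8);w[:,:320]=d
cv2.imwrite("pics/c1.png",cv2.cvtColor(np.vstack([im,w])[:600],cv2.COLOR_RGB2BGR))
P=cloud(t);f=t["frame"].astype(int)
hsv=cv2.cvtColor(t["frame"],cv2.COLOR_RGB2HSV)
# docks: dark pixels with height 5..30mm
for nm,(u0,v0,u1,v1) in dict(A=(295,225,358,290),B=(380,228,436,288)).items():
    m=np.zeros((480,640),np.uint8);m[v0:v1,u0:u1]=(f.max(-1)<75)[v0:v1,u0:u1]
    m=m*(P[...,2]>0.008)
    Q=P[m>0]; top=Q[(Q[:,2]>.017)&(Q[:,2]<.03)]
    print(nm,len(Q),len(top),"z",np.percentile(Q[:,2],[5,50,95]).round(4))
    r=cv2.minAreaRect((top[:,:2]*1000).astype(np.float32));print(nm,r)
# grinder
sub=np.zeros((480,640),bool);sub[240:300,140:215]=True
for lo,hi in((.11,.135),(.135,.16)):
    m=sub&(P[...,2]>lo)&(P[...,2]<hi);Q=P[m];print(lo,len(Q),np.median(Q[:,2]).round(4),cv2.minAreaRect((Q[:,:2]*1000).astype(np.float32)))
o=sub&(hsv[...,0]>5)&(hsv[...,0]<20)&(hsv[...,1]>150)&(hsv[...,2]>120)&(P[...,2]>.1)
print("orange",o.sum(),P[o].mean(0) if o.any() else None, np.argwhere(o)[:,::-1].mean(0))
# other heights around grinder & bystanders (for clearance)
for nm,uv in dict(bowl=(266,249),mug=(246,178),jar=(267,328),tin=(382,182),can=(465,308)).items(): print(nm,P[uv[1],uv[0]].round(3))
E
```

```text
A 1435 778 z [0.0088 0.0182 0.026 ]
A ((549.2327880859375, -146.1188201904297), (99.00688171386719, 100.24161529541016), 68.00279235839844)
B 1405 755 z [0.0086 0.0179 0.026 ]
B ((548.5813598632812, -339.26641845703125), (99.99144744873047, 101.05429077148438), 79.98191833496094)
0.11 537 0.1199 ((511.3638916015625, 201.4874725341797), (59.21311950683594, 57.88747787475586), 79.92119598388672)
0.135 143 0.1487 ((511.5194091796875, 200.68301391601562), (15.07242202758789, 40.832603454589844), 16.433645248413086)
orange 16 [0.53573208 0.19669155 0.121048  ] [174.1875 258.5   ]
bowl [0.573 0.002 0.005]
mug [0.749 0.053 0.002]
jar [ 0.384 -0.008  0.082]
tin [ 0.718 -0.271  0.088]
can [ 0.428 -0.451  0.095]
```

View pics/c1.png

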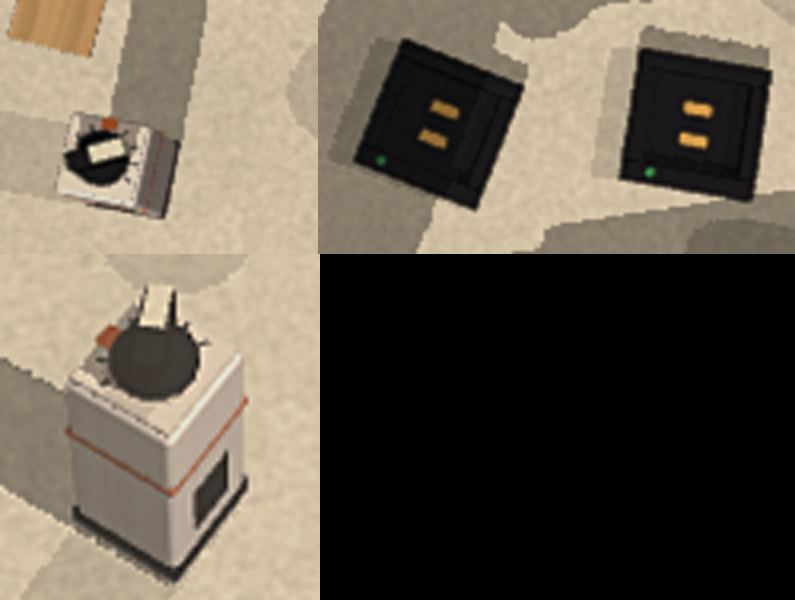

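The crop confirms it: the left dock (centre about (410,322) in the first picture) is the farthest to the robot's left. The orange mark is on the grinder's +x side, and the pointer faces about -y.

- **Grinder:** centre (0.511, 0.2015), yaw -10.1°, top at 0.120, size 59x58 — matches the description.
- **Dock:** centre (0.549, -0.146), yaw -22°, 99x100 — matches the description.
- **Dial:** about -63.5°.

I'll approach at about z 0.25, turning the tool by +65.7°.

send_rows --steps "1 0.0155 0.0275 0.004 0 0 0.046;1 0.0155 0.0275 0.004 0 0 0.046;1 0.0155 0.0275 0.004 0 0 0.046;1 0.0155 0.0275 0.004 0 0 0.046;1 0.0155 0.0275 0.004 0 0 0.046"

```text
clock: 0.62
eef_pos: [0.2004, -0.3458, 0.2513]
tool_rot: [0.971, 0.237, 0.0, -0.0]
ft_force: [0.9, -0.6, -0.2]
grip_width: 0.0851
grasp_force: 0.0
```

send_rows --steps "1 0.0155 0.0275 0 0 0 0.046;1 0.0155 0.0275 0 0 0 0.046;1 0.0155 0.0275 0 0 0 0.046;1 0.0155 0.0275 0 0 0 0.046;1 0.0155 0.0275 0 0 0 0.046"

```text
clock: 1.03
eef_pos: [0.2779, -0.2083, 0.2513]
tool_rot: [0.938, 0.347, 0.0, 0.0]
ft_force: [1.0, -0.4, -0.8]
grip_width: 0.0854
grasp_force: 0.0
```

send_rows --steps "1 0.0155 0.0275 0 0 0 0.046;1 0.0155 0.0275 0 0 0 0.046;1 0.0155 0.0275 0 0 0 0.046;1 0.0155 0.0275 0 0 0 0.046;1 0.0155 0.0275 0 0 0 0.046"

```text
clock: 1.45
eef_pos: [0.3555, -0.0707, 0.2514]
tool_rot: [0.892, 0.453, 0.0, 0.0]
ft_force: [1.0, -0.8, 0.1]
grip_width: 0.0854
grasp_force: 0.0
```

send_rows --steps "1 0.0155 0.0275 0 0 0 0.046;1 0.0155 0.0275 0 0 0 0.046;1 0.0155 0.0275 0 0 0 0.046;1 0.0155 0.0275 0 0 0 0.046;1 0.0155 0.0275 0 0 0 0.046"

```text
clock: 1.87
eef_pos: [0.433, 0.0669, 0.2512]
tool_rot: [0.834, 0.552, -0.0, 0.0]
ft_force: [0.7, -0.8, 0.2]
grip_width: 0.0854
grasp_force: 0.0
```

send_rows --steps "1 0.0155 0.027 0 0 0 0.046;1 0.0155 0.027 0 0 0 0.046;1 0.0155 0.027 0 0 0 0.046;1 0.0155 0.027 0 0 0 0.046;1 0.0155 0.027 0 0 0 0.046"

```text
clock: 2.28
eef_pos: [0.5105, 0.2017, 0.251]
tool_rot: [0.765, 0.644, -0.0, -0.0]
ft_force: [1.0, -0.3, -0.6]
grip_width: 0.0852
grasp_force: 0.0
```

```bash
python3 - <<'E'
from h import *
o=get_obs();q=o["tool_rot"];print(o["eef_pos"].round(4) if hasattr(o["eef_pos"],"round") else o["eef_pos"],np.degrees(2*np.arctan2(q[1],q[0])),np.round(o["joint_pos"],2))
s=grab("side")
# grinder top z=.12 and dial as seen from side, orange mark cross check
hsv=cv2.cvtColor(s["frame"],cv2.COLOR_RGB2HSV)
P=cloud(s);m=(abs(P[...,0]-.511)<.06)&(abs(P[...,1]-.2015)<.06)&(P[...,2]>.115)&(P[...,2]<.124)
r=cv2.minAreaRect((P[m][:,:2]*1000).astype(np.float32));print(m.sum(),r)
E
```

```text
[0.5105 0.2017 0.251 ] 80.23473483673722 [ 0.38  0.33  0.18  1.42 -0.    2.12]
551 ((510.6388244628906, 202.66534423828125), (57.14409637451172, 58.033180236816406), 80.17083740234375)
```

Both views agree with each other and with the tool pose. Next: descend and grip.

send_rows --steps "1 0 0 -0.025 0 0 0;1 0 0 -0.025 0 0 0;1 0 0 -0.025 0 0 0;1 0 0 -0.02 0 0 0;1 0 0 -0.02 0 0 0"

```text
clock: 2.75
eef_pos: [0.5094, 0.2, 0.1347]
tool_rot: [0.766, 0.643, -0.001, -0.0]
ft_force: [0.4, -0.4, -0.7]
grip_width: 0.0858
grasp_force: 0.0
```

send_rows --steps "1 0 0 -0.015 0 0 0;1 0 0 -0.015 0 0 0;1 0 0 -0.012 0 0 0;1 0 0 -0.01 0 0 0;1 0 0 0 0 0 0"

```text
clock: 3.17
eef_pos: [0.5084, 0.1995, 0.0819]
tool_rot: [0.766, 0.643, -0.002, -0.001]
ft_force: [-0.8, -0.1, -0.9]
grip_width: 0.0853
grasp_force: 0.0
```

send_rows --steps "-1 0 0 0 0 0 0;-1 0 0 0 0 0 0;-1 0 0 0 0 0 0;-1 0 0 0 0 0 0;-1 0 0 0 0 0 0"

```text
clock: 3.58
eef_pos: [0.5117, 0.2006, 0.0858]
tool_rot: [0.766, 0.643, 0.002, 0.001]
ft_force: [1.8, -0.9, 4.2]
grip_width: 0.0572
grasp_force: 65.9
```

send_rows --steps "-1 0 0 0 0 0 0;-1 0 0 0 0 0 0;-1 0 0 0 0 0 0;-1 0 0 0 0 0 0;-1 0 0 0 0 0 0"

```text
clock: 4.0
eef_pos: [0.5117, 0.2006, 0.0858]
tool_rot: [0.766, 0.643, 0.002, 0.001]
ft_force: [2.9, -0.4, 5.7]
grip_width: 0.0573
grasp_force: 66.2
```

send_rows --steps "-1 0 0 0.01 0 0 0;-1 0 0 0.02 0 0 0;-1 0 0 0.025 0 0 0;-1 0 0 0.025 0 0 0;-1 0 0 0.02 0 0 0"

```text
clock: 4.42
eef_pos: [0.5082, 0.1999, 0.1844]
tool_rot: [0.765, 0.643, -0.002, -0.001]
ft_force: [0.8, 0.9, -6.3]
grip_width: 0.057
grasp_force: 66.2
```

```bash
python3 - <<'E'
from h import *
s=grab("side");save(s,"s2.png",(150,180,450,430),2.4)
o=get_obs();print(o["eef_pos"],o["ft_force"],o["tool_rot"])
E
```

```text
[0.51047504 0.20079657 0.18882226] [ 2.04773796  1.22903826 -1.95908615] [7.65451891e-01 6.43491341e-01 1.50955927e-03 1.35132019e-04]
```

View pics/s2.png

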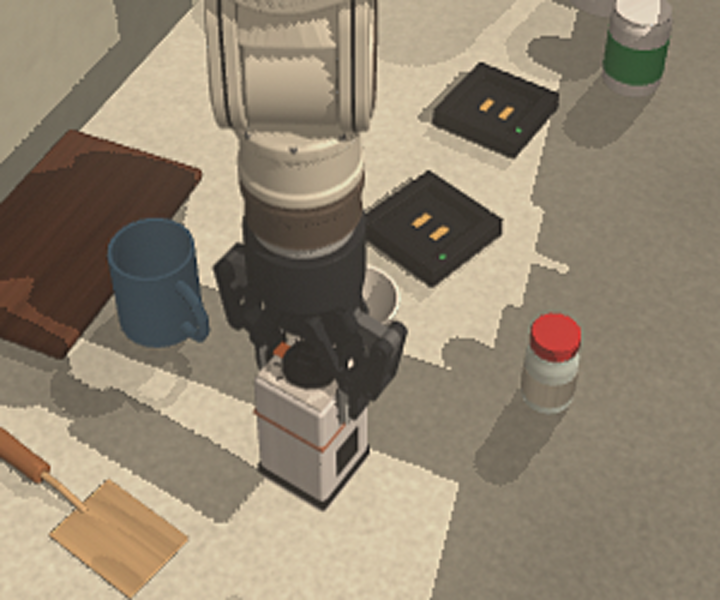

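Picture: the grinder (315,430) hangs upright in the gripper, clear of the counter. The dock meant is at (432,228). Next: carry it over the dock.

send_rows --steps "-1 0.0025 -0.016 0.002 0 0 -0.014;-1 0.0025 -0.022 0.002 0 0 -0.014;-1 0.0025 -0.026 0.002 0 0 -0.014;-1 0.0025 -0.026 0 0 0 -0.014;-1 0.0025 -0.026 0 0 0 -0.014"

```text
clock: 4.88
eef_pos: [0.5205, 0.0833, 0.1882]
tool_rot: [0.788, 0.616, -0.002, -0.002]
ft_force: [-0.0, -0.1, -5.5]
grip_width: 0.0569
grasp_force: 66.0
```

send_rows --steps "-1 0.0025 -0.026 0 0 0 -0.014;-1 0.0025 -0.026 0 0 0 -0.014;-1 0.0025 -0.026 0 0 0 -0.014;-1 0.0025 -0.026 0 0 0 -0.014;-1 0.0025 -0.026 0 0 0 -0.014"

```text
clock: 5.3
eef_pos: [0.5329, -0.0465, 0.188]
tool_rot: [0.809, 0.588, -0.002, -0.002]
ft_force: [0.8, -0.5, -6.1]
grip_width: 0.0572
grasp_force: 66.0
```

send_rows --steps "-1 0.0025 -0.026 0 0 0 -0.014;-1 0.0025 -0.025 0 0 0 -0.014;-1 0.0025 -0.02 0 0 0 -0.014;-1 0.0025 -0.018 0 0 0 -0.014;-1 0.0025 -0.012 0 0 0 -0.014"

```text
clock: 5.72
eef_pos: [0.5457, -0.148, 0.1879]
tool_rot: [0.829, 0.559, -0.002, -0.002]
ft_force: [0.7, 0.0, -5.8]
grip_width: 0.0572
grasp_force: 66.0
```

send_rows --steps "-1 0 0 0 0 0 0;-1 0 0 0 0 0 0;-1 0 0 0 0 0 0;-1 0 0 0 0 0 0;-1 0 0 0 0 0 0"

```text
clock: 6.13
eef_pos: [0.5474, -0.1456, 0.1901]
tool_rot: [0.828, 0.56, -0.0, -0.0]
ft_force: [-1.1, -0.1, -5.4]
grip_width: 0.0571
grasp_force: 66.1
```

```bash
python3 - <<'E'
from h import *
o=get_obs();q=o["tool_rot"];print(o["clock"],o["eef_pos"],np.degrees(2*np.arctan2(q[1],q[0])),o["ft_force"])
s=grab("side");P=cloud(s);save(s,"s3.png",(220,150,460,350),3)
e=o["eef_pos"]
f=s["frame"];m=(np.hypot(P[...,0]-e[0],P[...,1]-e[1])<.06)&(P[...,2]>.06)&(P[...,2]<.19)
for lo in np.arange(.06,.19,.01):
    k=m&(P[...,2]>=lo)&(P[...,2]<lo+.01);Q=P[k]
    if len(Q)>8: print(round(lo,3),len(Q),Q[:,:2].min(0).round(3),Q[:,:2].max(0).round(3))
k=m&(P[...,2]>.08)&(P[...,2]<.17)
# two visible faces: split by normals along grinder axes (yaw -22)
a=np.radians(-22);ax=np.array([[np.cos(a),np.sin(a)],[-np.sin(a),np.cos(a)]])
L=(P[k][:,:2]-e[:2])@ax.T
for lo in(.085,.1,.115,.13,.145):
    j=(P[k][:,2]>lo)&(P[k][:,2]<lo+.015);print(round(lo,3),np.percentile(L[j],[2,50,98],axis=0).round(4).tolist())
E
```

```text
6.1333 [ 0.54743972 -0.14559324  0.19013858] 68.14646435127106 [-1.06074776 -0.06823008 -5.38235989]
0.1 35 [ 0.511 -0.159] [ 0.574 -0.109]
0.11 116 [ 0.509 -0.162] [ 0.583 -0.106]
0.12 126 [ 0.509 -0.163] [ 0.584 -0.105]
0.13 116 [ 0.51 -0.16] [ 0.581 -0.107]
0.14 127 [ 0.51  -0.158] [ 0.581 -0.107]
0.15 114 [ 0.511 -0.159] [ 0.581 -0.108]
0.16 137 [ 0.509 -0.16 ] [ 0.583 -0.108]
0.17 132 [ 0.509 -0.157] [ 0.582 -0.106]
0.18 126 [ 0.509 -0.162] [ 0.584 -0.106]Traceback (most recent call last):
  File "<stdin>", line 14, in <module>
    return _quantile_unchecked(
        a, q, axis, out, overwrite_input, method, keepdims, weights)
    return _ureduce(a,
                    func=_quantile_ureduce_func,
    ...<5 lines>...
                    overwrite_input=overwrite_input,
                    method=method)
    r = func(a, **kwargs)
    result = _quantile(arr,
                       quantiles=q,
    ...<2 lines>...
                       out=out,
                       weights=wgt)
    slices_having_nans = np.isnan(arr[-1, ...])
                                  ~~~^^^^^^^^^
IndexError: index -1 is out of bounds for axis 0 with size 0
```

View pics/s3.png

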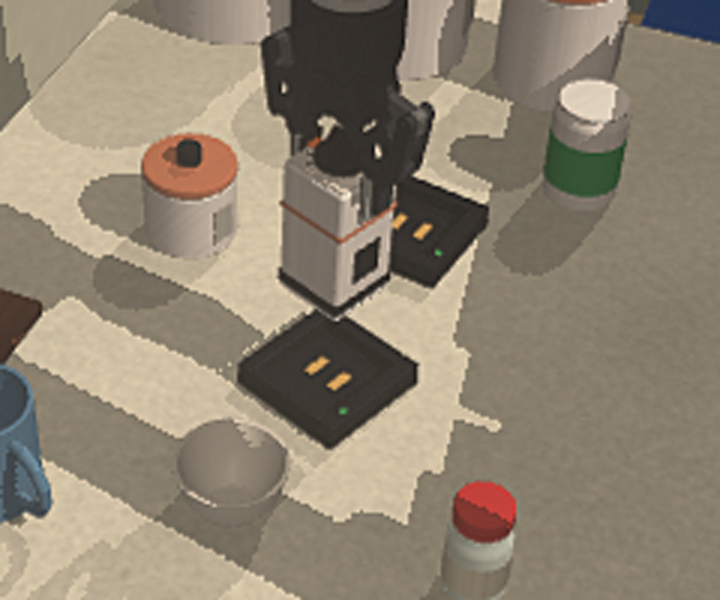

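Picture: the grinder (335,235) hangs upright over the dock (328,375), and the faces line up with the dock's sides. Depth puts the grinder centre near (0.546, -0.145) and its underside at about 0.104. I'll add a 2 mm correction while lowering.

send_rows --steps "-1 0.002 -0.001 -0.015 0 0 0;-1 0 0 -0.02 0 0 0;-1 0 0 -0.015 0 0 0;-1 0 0 -0.012 0 0 0;-1 0 0 -0.01 0 0 0"

```text
clock: 6.6
eef_pos: [0.5491, -0.147, 0.1172]
tool_rot: [0.829, 0.56, -0.0, -0.001]
ft_force: [-0.5, 0.5, -5.3]
grip_width: 0.0571
grasp_force: 66.0
```

send_rows --steps "-1 0 0 -0.006 0 0 0;-1 0 0 -0.004 0 0 0;-1 0 0 -0.002 0 0 0;-1 0 0 -0.002 0 0 0;-1 0 0 -0.001 0 0 0"

```text
clock: 7.02
eef_pos: [0.5501, -0.1478, 0.1038]
tool_rot: [0.829, 0.56, 0.0, 0.0]
ft_force: [0.3, -0.1, -6.2]
grip_width: 0.0569
grasp_force: 66.0
```

send_rows --steps "-1 0 0 -0.001 0 0 0;-1 0 0 -0.001 0 0 0;-1 0 0 -0.001 0 0 0;-1 0 0 -0.001 0 0 0;-1 0 0 -0.001 0 0 0"

```text
clock: 7.43
eef_pos: [0.5497, -0.1478, 0.0984]
tool_rot: [0.829, 0.56, 0.0, 0.0]
ft_force: [1.0, -0.1, -5.6]
grip_width: 0.0573
grasp_force: 66.0
```

send_rows --steps "-1 0 0 -0.0005 0 0 0;-1 0 0 -0.0005 0 0 0;-1 0 0 -0.0005 0 0 0;-1 0 0 -0.0005 0 0 0;-1 0 0 -0.0005 0 0 0"

```text
clock: 7.85
eef_pos: [0.5497, -0.1477, 0.0958]
tool_rot: [0.829, 0.56, 0.0, 0.0]
ft_force: [0.3, 0.0, -4.8]
grip_width: 0.0574
grasp_force: 66.3
```

send_rows --steps "-1 0 0 -0.0005 0 0 0;-1 0 0 -0.0003 0 0 0;-1 0 0 -0.0002 0 0 0;-1 0 0 0 0 0 0;-1 0 0 0 0 0 0"

```text
clock: 8.27
eef_pos: [0.5497, -0.1478, 0.0957]
tool_rot: [0.829, 0.56, 0.0, 0.0]
ft_force: [-3.3, 0.9, 5.3]
grip_width: 0.0574
grasp_force: 67.3
```

Contact: z stopped at 0.0957 and the force rose by about 10 N, so the grinder is seated. Release it, then rise.

send_rows --steps "0.45 0 0 0 0 0 0;0.5 0 0 0 0 0 0;0.6 0 0 0 0 0 0;0.8 0 0 0 0 0 0;1 0 0 0 0 0 0"

```text
clock: 8.68
eef_pos: [0.5499, -0.1478, 0.0948]
tool_rot: [0.829, 0.56, 0.0, 0.0]
ft_force: [0.3, -0.5, -0.5]
grip_width: 0.0853
grasp_force: 0.0
```

send_rows --steps "1 0 0 0 0 0 0;1 0 0 0 0 0 0;1 0 0 0.005 0 0 0;1 0 0 0.015 0 0 0;1 0 0 0.02 0 0 0"

```text
clock: 9.1
eef_pos: [0.5482, -0.1474, 0.1338]
tool_rot: [0.829, 0.56, -0.001, -0.002]
ft_force: [-0.5, 0.8, 0.0]
grip_width: 0.0851
grasp_force: 0.0
```

send_rows --steps "1 0 0 0.03 0 0 0;1 0 0 0.03 0 0 0;1 0 0 0.025 0 0 0;1 0 0 0.02 0 0 0;1 0 0 0 0 0 0"

```text
clock: 9.52
eef_pos: [0.5521, -0.1484, 0.2456]
tool_rot: [0.829, 0.56, 0.003, 0.004]
ft_force: [0.2, -1.0, 1.2]
grip_width: 0.0853
grasp_force: 0.0
```

```bash
cat > m.py <<'E'
from h import *
import sys
o=get_obs();q=o["tool_rot"];print(o["clock"],o["eef_pos"].round(4),"toolx yaw",np.degrees(2*np.arctan2(q[1],q[0])).round(2),o["ft_force"])
for n in("side","top"):
    s=grab(n);P=cloud(s);h=cv2.cvtColor(s["frame"],cv2.COLOR_RGB2HSV);near=np.hypot(P[...,0]-.549,P[...,1]+.147)<.05
    for lo,hi in((.126,.1345),(.15,.165)):
        m=near&(P[...,2]>lo)&(P[...,2]<hi);Q=P[m]
        if len(Q)>20: print(n,lo,len(Q),np.median(Q[:,2]).round(4),cv2.minAreaRect((Q[:,:2]*1000).astype(np.float32)))
    om=near&(h[...,0]>3)&(h[...,0]<20)&(h[...,1]>140)&(P[...,2]>.12)&(P[...,2]<.135)
    if om.any(): print(n,"orange",om.sum(),P[om].mean(0).round(4))
    c=proj(s,[.549,-.147,.13])[0].astype(int)
    save(s,f"{sys.argv[1]}_{n}.png",(c[0]-50,c[1]-40,c[0]+50,c[1]+60),4)
a=[cv2.imread(f"pics/{sys.argv[1]}_{n}.png") for n in("side","top")]
cv2.imwrite(f"pics/{sys.argv[1]}.png",np.hstack(a))
E
python3 m.py d1
```

```text
9.5167 [ 0.5521 -0.1484  0.2456] toolx yaw 68.05 [ 0.17838128 -0.95710157  1.17110673]
side 0.126 290 0.13 ((549.2399291992188, -144.99603271484375), (58.176395416259766, 59.400856018066406), 69.00609588623047)
side 0.15 108 0.1584 ((548.2267456054688, -146.82147216796875), (13.438509941101074, 42.72906494140625), 3.9787509441375732)
side orange 8 [ 0.5727 -0.1579  0.1306]
```

View pics/d1.png

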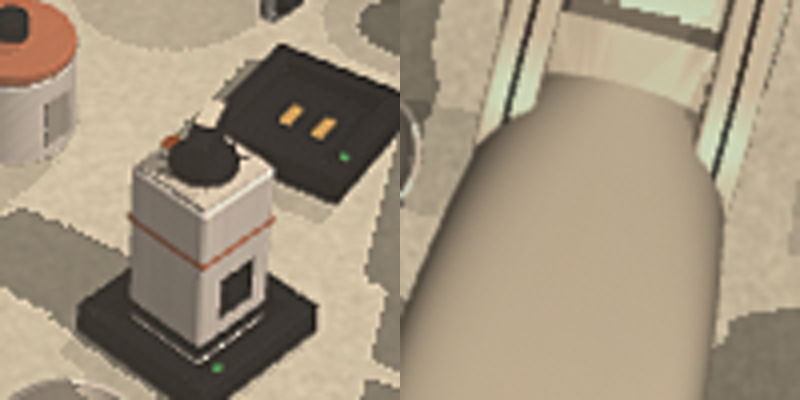

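Picture (side crop): the grinder stands squarely in the dock (205,320). The white pointer (212,110) is clockwise of the orange mark (170,142). The top measures 0.130, as it must if seated, and the bar lies at about -86°. Next: turn the tool by +26° to straddle the bar.

send_rows --steps "-0.1 0 0 0 0 0 0.0914;-0.1 -0.0005 0.0005 0 0 0 0.0914;-0.1 0 0 0 0 0 0.0914;-0.1 0 0 0 0 0 0.0914;-0.1 0 0 0 0 0 0.0914"

```text
clock: 10.03
eef_pos: [0.5481, -0.1469, 0.2377]
tool_rot: [0.679, 0.734, -0.001, -0.002]
ft_force: [0.5, -0.4, -0.0]
grip_width: 0.0386
grasp_force: 0.0
```

send_rows --steps "-0.1 0 0 0 0 0 0;-0.1 0 0 0 0 0 0;-0.1 0 0 0 0 0 0;-0.1 0 0 0 0 0 0;-0.1 0 0 0 0 0 0"

```text
clock: 10.45
eef_pos: [0.549, -0.1472, 0.2395]
tool_rot: [0.681, 0.733, -0.0, -0.0]
ft_force: [-0.9, 0.9, 0.5]
grip_width: 0.0382
grasp_force: 0.0
```

send_rows --steps "-0.1 0 0 -0.02 0 0 0;-0.1 0 0 -0.025 0 0 0;-0.1 0 0 -0.018 0 0 0;-0.1 0 0 -0.01 0 0 0;-0.1 0 0 -0.006 0 0 0"

```text
clock: 10.87
eef_pos: [0.5482, -0.147, 0.1592]
tool_rot: [0.681, 0.733, -0.001, -0.001]
ft_force: [1.0, -0.4, -0.2]
grip_width: 0.0381
grasp_force: 0.0
```

send_rows --steps "-0.1 0 0 -0.006 0 0 0;-0.1 0 0 -0.006 0 0 0;-0.1 0 0 -0.004 0 0 0;-0.1 0 0 -0.003 0 0 0;-0.1 0 0 0 0 0 0"

```text
clock: 11.28
eef_pos: [0.5491, -0.1472, 0.1416]
tool_rot: [0.68, 0.733, -0.0, -0.0]
ft_force: [-0.8, 0.1, 0.0]
grip_width: 0.0384
grasp_force: 0.0
```

send_rows --steps "-0.1 0 0 0 0 0 0;-0.3 0 0 0 0 0 0;-0.5 0 0 0 0 0 0;-1 0 0 0 0 0 0;-1 0 0 0 0 0 0"

```text
clock: 11.7
eef_pos: [0.55, -0.1472, 0.1424]
tool_rot: [0.68, 0.733, 0.001, 0.001]
ft_force: [1.6, 0.6, 0.4]
grip_width: 0.0126
grasp_force: 60.8
```

send_rows --steps "-1 0 0 0 0 0 0;-1 0 0 0 0 0 0;-1 0 0 0 0 0 0;-1 0 0 0 0 0 0;-1 0 0 0 0 0 0"

```text
clock: 12.12
eef_pos: [0.5499, -0.1472, 0.1424]
tool_rot: [0.68, 0.733, 0.001, 0.001]
ft_force: [2.5, 0.4, 3.3]
grip_width: 0.0125
grasp_force: 61.1
```

The bar is gripped (12.5 mm). Next: turn +63.9°.

send_rows --steps "-1 0 0 0 0 0 0.05;-1 0 0 0 0 0 0.08;-1 0 0 0 0 0 0.08;-1 0 0 0 0 0 0.08;-1 0 0 0 0 0 0.08"

```text
clock: 12.53
eef_pos: [0.5496, -0.1471, 0.1424]
tool_rot: [0.532, 0.847, 0.0, 0.0]
ft_force: [2.2, 1.0, 4.7]
grip_width: 0.0124
grasp_force: 61.2
```

send_rows --steps "-1 0 0 0 0 0 0.08;-1 0 0 0 0 0 0.08;-1 0 0 0 0 0 0.08;-1 0 0 0 0 0 0.08;-1 0 0 0 0 0 0.08"

```text
clock: 12.95
eef_pos: [0.5494, -0.1472, 0.1423]
tool_rot: [0.354, 0.935, 0.0, 0.0]
ft_force: [1.0, 0.9, 4.0]
grip_width: 0.0125
grasp_force: 61.2
```

send_rows --steps "-1 0 0 0 0 0 0.08;-1 0 0 0 0 0 0.08;-1 0 0 0 0 0 0.08;-1 0 0 0 0 0 0.06;-1 0 0 0 0 0 0.044"

```text
clock: 13.37
eef_pos: [0.5493, -0.1474, 0.1423]
tool_rot: [0.189, 0.982, -0.0, 0.0]
ft_force: [1.7, 0.1, 3.4]
grip_width: 0.0123
grasp_force: 61.2
```

send_rows --steps "-1 0 0 0 0 0 0;-1 0 0 0 0 0 0;-1 0 0 0 0 0 0;-1 0 0 0 0 0 0;-1 0 0 0 0 0 0"

```text
clock: 13.78
eef_pos: [0.5494, -0.1473, 0.1423]
tool_rot: [0.191, 0.982, -0.0, 0.0]
ft_force: [2.4, 0.6, 5.8]
grip_width: 0.0125
grasp_force: 61.4
```

```bash
python3 m.py d2
```

```text
13.7833 [ 0.5494 -0.1473  0.1423] toolx yaw 158.02 [2.43059815 0.6401484  5.80927932]
side 0.126 256 0.1296 ((549.9536743164062, -145.1998748779297), (59.48676681518555, 60.60568618774414), 72.61680603027344)
side 0.15 119 0.1577 ((539.8013305664062, -140.36453247070312), (43.427490234375, 23.869626998901367), 52.34469985961914)
side orange 6 [ 0.5731 -0.1536  0.1311]
```

The grinder may have turned a few degrees with the dial. I'll release, rise clear, and measure again.

send_rows --steps "-0.6 0 0 0 0 0 0;-0.3 0 0 0 0 0 0;-0.1 0 0 0 0 0 0;-0.1 0 0 0 0 0 0;-0.1 0 0 0.01 0 0 0"

```text
clock: 14.3
eef_pos: [0.5471, -0.1468, 0.1495]
tool_rot: [0.19, 0.982, 0.0, -0.003]
ft_force: [0.1, 0.2, -0.4]
grip_width: 0.0384
grasp_force: 0.0
```

send_rows --steps "-0.1 0 0 0.02 0 0 0;-0.1 0 0 0.03 0 0 0;-0.1 0 0 0.03 0 0 0;-0.1 -0.03 0 0.02 0 0 0;-0.1 -0.03 0 0 0 0 0"

```text
clock: 14.72
eef_pos: [0.4918, -0.148, 0.2569]
tool_rot: [0.19, 0.982, -0.001, 0.005]
ft_force: [0.6, 0.5, 0.5]
grip_width: 0.0389
grasp_force: 0.0
```

send_rows --steps "-0.1 -0.04 0 0 0 0 0;-0.1 -0.04 0 0 0 0 0;-0.1 -0.04 0 0 0 0 0;-0.1 -0.03 0 0 0 0 0;-0.1 -0.03 0 0 0 0 0"

```text
clock: 15.13
eef_pos: [0.3071, -0.1469, 0.2524]
tool_rot: [0.19, 0.982, -0.0, 0.0]
ft_force: [1.1, -0.4, 0.5]
grip_width: 0.0388
grasp_force: 0.0
```

```bash
python3 m.py d3
```

```text
15.1333 [ 0.3071 -0.1469  0.2524] toolx yaw 158.06 [ 1.12785936 -0.41642795  0.46177127]
side 0.126 267 0.1297 ((549.4573364257812, -143.957275390625), (59.14132308959961, 57.87987518310547), 71.35736083984375)
side 0.15 127 0.158 ((549.3434448242188, -145.14578247070312), (19.362133026123047, 41.39443588256836), 76.08168029785156)
side orange 6 [ 0.5736 -0.1548  0.13  ]
top 0.126 372 0.1299 ((549.1980590820312, -146.05435180664062), (56.31013870239258, 56.55630874633789), 69.2271728515625)
top 0.15 120 0.1582 ((549.635009765625, -145.9978485107422), (13.698802947998047, 41.19130325317383), 67.84195709228516)
top orange 8 [ 0.5745 -0.1551  0.1301]
```

View pics/d3.png

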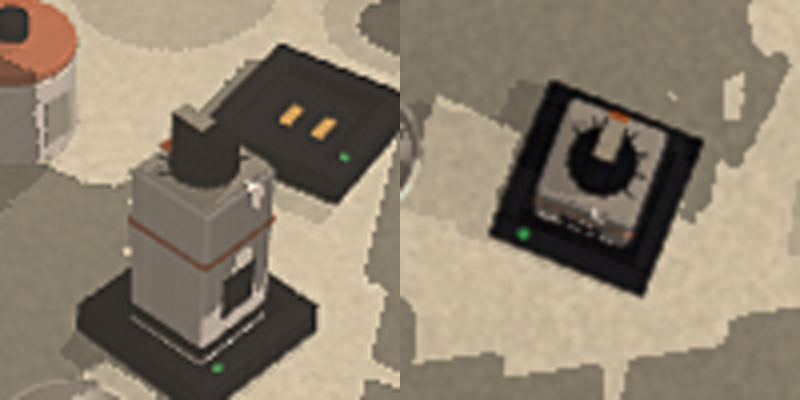

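Picture: the grinder stands in the dock. In the top crop the pointer (612,115) is near the orange mark (618,117), and the grinder's yaw looks a few degrees CCW of the bar. I'll measure the yaw more precisely from the side faces and the top outline.

```bash
cat > y.py <<'E'
from h import *
C=np.array([.5495,-.146])
s=grab("side");P=cloud(s);t=grab("top");Pt=cloud(t)
def fit(Q):
    Q=Q.copy()
    for _ in range(4):
        m=Q.mean(0);v=np.linalg.svd(Q-m,full_matrices=False)[2][1];d=(Q-m)@v;Q=Q[abs(d)<max(2*d.std(),1e-4)]
    a=np.degrees(np.arctan2(v[1],v[0]))%180; return round(a,2),len(Q),round(((Q.mean(0)-C)@v)*1000,1),round(d.std()*1000,2)
for n,c,P_ in(("side",s,P),("top",t,Pt)):
    near=(abs(P_[...,:2]-C)<.055).all(-1)&(P_[...,2]>.03)&(P_[...,2]<.124)
    for yaw0 in(-22.,-17.):
        a=np.radians(yaw0);X=np.array([np.cos(a),np.sin(a)]);Y=np.array([-X[1],X[0]])
        Q=P_[near][:,:2];lx,ly=(Q-C)@X,(Q-C)@Y
        for nm,m in dict(xm=(abs(lx+.029)<.005)&(abs(ly)<.022),yp=(abs(ly-.029)<.005)&(abs(lx)<.022)).items():
            if m.sum()>30: print(n,yaw0,nm,"normal",fit(Q[m]))
# bar sides and orange, top view rays
for n,c,P_ in(("side",s,P),("top",t,Pt)):
    m=(np.hypot(P_[...,0]-C[0],P_[...,1]-C[1])<.03)&(P_[...,2]>.153)&(P_[...,2]<.163);Q=P_[m][:,:2]
    w,v=np.linalg.eigh(np.cov(Q.T));print(n,"bar pca",np.degrees(np.arctan2(v[1,1],v[0,1])).round(2),Q.mean(0).round(4))
    m=(np.hypot(P_[...,0]-C[0],P_[...,1]-C[1])<.045)&(abs(P_[...,2]-.13)<.004);Q=P_[m][:,:2]
    u=[]
    for k in range(-350,-50):
        a=np.radians(k/10);R=np.array([[np.cos(a),np.sin(a)],[-np.sin(a),np.cos(a)]]);L=Q@R.T
        u.append((np.ptp(np.sort(L[:,0])[3:-3])*np.ptp(np.sort(L[:,1])[3:-3]),k/10))
    u.sort();print(n,"top rect yaw",np.mean([x[1] for x in u[:9]]).round(2),np.std([x[1] for x in u[:9]]).round(2))
E
python3 y.py
```

```text
side -22.0 xm normal (np.float64(159.07), 317, np.float64(-29.4), np.float64(0.89))
side -22.0 yp normal (np.float64(69.12), 381, np.float64(-27.5), np.float64(1.01))
side -17.0 xm normal (np.float64(159.16), 325, np.float64(-29.4), np.float64(0.9))
side -17.0 yp normal (np.float64(69.09), 390, np.float64(27.5), np.float64(1.04))
top -22.0 xm normal (np.float64(159.33), 78, np.float64(29.2), np.float64(0.36))
top -17.0 xm normal (np.float64(159.37), 79, np.float64(-29.2), np.float64(0.36))
side bar pca 158.91 [ 0.5483 -0.1447]
side top rect yaw -19.0 0.65
top bar pca 156.95 [ 0.5494 -0.146 ]
top top rect yaw -21.7 0.26
```

The side faces in both views give grinder yaw ≈ -20.8°. The bar is at ≈ -22°, from both the tool yaw at release and the top view. So the dial is within about 1° of the mark. The grinder is seated (top at 0.130) and the arm is clear. I'll hand it in.

```bash
python3 -c "
from workcell import *
print(job_done())"
```

```text
the job is handed in; nothing more can be done
None
```

The job is handed in: the grinder stands released in the leftmost dock, its dial pointer within about 1° of the orange mark by my measurements, with the arm clear and no contact with the other things noticed; no verdict came back.

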